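# Seat the drive roller in its spring-clip bearing brackets

### The job

Fit the orange drive roller that stands in the grey storage block into the two slotted brackets of the blue bearing bench. Take it by its upper part and lay it on the sloping rest, its lower axle end down against the foot stop, and let go there; then take it again across its middle, bring it level and press it down into the slots, past the brass spring balls, until both axle ends are fully bottomed, and let go. Do not shift the jar, lens, marker pen or oil bottle standing around.

Things in the scene. Friction and masses are not known exactly. Their poses are not given: they have to be found in the camera images.
- roller: Drive roller, 0.28 kg: orange sleeve 40 mm in diameter, 100 mm long, an aluminium band at each end, on a steel axle 12 mm thick, 160 mm long, 30 mm out at each end; ends alike. Origin at its middle, z axis along the axle. At the start it stands upright, its sleeve on the storage block's top (origin 86 mm above the desk), 30 mm of axle in the bore.
- axle_end_a (a point): Centre of one end face of the roller's axle (80 mm from the roller's origin along its +z).
- axle_end_b (a point): Centre of the other end face of the axle (80 mm along its -z).
- stand: Fixed grey storage block 80 x 80 x 36 mm with one vertical bore 18 mm wide right through its middle; origin at the centre of its underside. Lift the roller more than 30 mm straight up to clear it.
- rest: Fixed grey sloping rest: base plate 76 x 170 x 8 mm (reaching 60 mm to -y and 110 mm to +y of the origin) that carries the cradle. Origin on the desk; z up.
- cradle: Sloping cradle of the rest: z axis up the slope (45 degrees, towards the rest's +y), x level, y down into the rails. Two steel rails 8 mm thick, 128 mm long, 32 mm over their outsides (sleeve overhangs) carry the sleeve; a foot stop crosses their lower end. Origin: where the lower axle end's centre meets the stop; the roller's origin then lies at z = 80 mm, x = y = 0. Friction can hold it short.
- bench: Fixed blue bearing bench, base 100 x 160 x 10 mm, origin on the desk, z up, axle along y. Two brackets 10 mm thick, 86 mm high, centred at y = +58 and -58 mm (106 mm between them). Each has an open upright slot 15 mm wide, bevelled in its top 8 mm, floor at z = 54 mm. A brass spring ball on its +x wall holds the axle about 15 mm too high until pressed down with some 8 to 14 N per end, each end on its own.
- seat (a point): Where the roller's origin lies when it is fully seated in the bench: midway between the brackets, 60 mm above the desk. Axes as the bench's.
- spare_lens: Bystander, loose: the black spare lens; origin at the centre of its underside. Leave it where it is.
- cap_jar: Bystander, loose: the white jar with a blue lid; origin at the centre of its underside. Leave it where it is.
- marker_pen: Bystander, loose: the marker pen; origin at the centre of its underside. Leave it where it is.
- oil_bottle: Bystander, loose: the oil bottle; origin at the centre of its underside. Leave it where it is.
Things that resemble listed ones, but are neither listed nor needed, are in the scene too. Leave any green or pink look-alike of the roller alone.

How it is judged:
On the way:
1. the roller lies on the sloping rest, lower axle end at the foot stop (within 10 mm), and has been let go (angle between the z axis of roller and the z axis of cradle, either way round below 0.12 rad and x of roller in the frame of cradle between -0.006 and 0.006 m and y of roller in the frame of cradle between -0.006 and 0.006 m and z of roller in the frame of cradle between 0.072 and 0.09 m and contact force between roller and the fingers below 0.05 N and linear speed of roller below 0.02 m/s), for 0.2 s.
At the end, for the whole second after the job is handed in: The roller lies at rest and let go in both slots of the bench, both axle ends bottomed: each end at most 3 mm above its seated height, its middle within 4 mm across and 5 mm along the axle of the seat, the axle within 0.05 rad of the bench's y axis (angle between the z axis of roller and the y axis of bench, either way round below 0.05 rad and x of roller in the frame of seat between -0.004 and 0.004 m and y of roller in the frame of seat between -0.005 and 0.005 m and z of axle_end_a in the frame of seat between -0.004 and 0.003 m and z of axle_end_b in the frame of seat between -0.004 and 0.003 m and linear speed of roller below 0.02 m/s and angular speed of roller below 0.2 rad/s and contact force between roller and the fingers below 0.05 N); the robot touches nothing.
It fails at once if the black spare lens was shifted by more than 30 mm (distance of spare_lens from where it was at the start of the episode above 0.03 m).
It fails at once if the white jar with a blue lid was shifted by more than 30 mm (distance of cap_jar from where it was at the start of the episode above 0.03 m).
It fails at once if the marker pen was shifted by more than 30 mm (distance of marker_pen from where it was at the start of the episode above 0.03 m).
It fails at once if the oil bottle was shifted by more than 30 mm (distance of oil_bottle from where it was at the start of the episode above 0.03 m).
It also fails if it takes over 72 s, if anything falls off the work surface, if the arm or the gripper's body presses on something with over 40 N, if the wrist force passes 120 N, or if a joint passes its speed limit or range.

### The arm

A 6-joint arm with a two-finger parallel gripper is mounted at the origin on a cart in front of the work surface, level with it; the furniture and walls round the work are solid. World frame = base frame: x ahead of the robot, y to its left, z up, the work surface at z = 0. Lengths are in m, angles in rad, forces in N, time in s.
With the tool pointing down it reaches from about 0.3 to 0.875 m from the base axis. Payload 6.4 kg.
Tool frame: the origin (TCP) lies midway between the tips of the shut fingers; the grasp point (between the pads) lies 19 mm behind it; z points along the fingers, y is the line along which they close (so a half turn about z gives the same grasp; the last joint's range is limited). The gripper opens to 85 mm and grips with 20 to 120 N. Pads are 22 mm wide; open, the fingers measure 114 mm over their backs; the gripper's body (76 mm by 85 mm) begins 54 mm behind the grasp point. The pads swing forward as they close: fully open they stand 13 mm farther back than shut.
Start: joints at [-1.472, 0.181, 1.607, -0, 1.354, -0.206], TCP at [0.173, -0.549, 0.231] pointing down, gripper open.
Joint ranges: [-2.99, 2.99], [-0.89, 2.07], [0.3, 2.58], [-1.14, 4.28], [0, 2.63], [-3.12, 3.12]. Speed limits (rad/s): [2.57, 2.57, 3.01, 3.14, 3.14, 3.14].

### API

Orientations are given as a unit quaternion [w, x, y, z].
In Python, from bench import sensors, vision, ctrl gives the robot as it stands.
- The arm moves only by the tool carry_out, never from a script. Its argument "deltas" is text: rows parted by semicolons, each of 7 numbers parted by spaces: the shift along the tool's x, y, z in mm, then the turn, a rotation vector about the tool's x, y, z in rad, then the closure, from 0 (fully open) to 1 (shut). In form: tx ty tz ax ay az claw; .... A call has 1 to 12 rows; each row is the pose to reach, as a shift and turn from the pose commanded when the call began, along the tool's axes at that moment; what a row does not reach only later rows make up. A row lasts 1/8 s, in which the tool goes at most 62.5 mm and 10.7 degrees, less where a joint would pass 70% of its speed; a pose out of reach is approached as far as the arm can. A call with a gripper value outside its range is refused whole. The fingers move at their own pace and stop on an object; the grip force is fixed at half the most. Time passes only in rows, so rows that repeat a pose let the fingers close. It gives the time, the measured TCP pose, the force, the opening and the grip force at its end, in the units of the state.
- sensors.get_obs(): the state, without advancing time (a new reading comes with each control period).
- vision.camera(name): name is "scene" or "side" or "wrist"; returns the picture (400x640x3 uint8, blue, green, red); there is no depth.
- vision.camera_model(name): a dict with "K" (3x3 intrinsics, pixels), "k1" (the pictures are not rectified: a ray, as slopes to the right and down, at radius r is drawn at 1 + k1 r^2 times it, then the intrinsics apply), "extrinsics" (4x4, takes a point from world to camera coordinates); the wrist camera has in their place "hand_eye" (4x4, takes a point from camera to tool coordinates, whose origin is the TCP and whose axes are the flange's). Camera axes: x right, y down, z forward; pixel columns grow to the right and rows downward; lengths in m; the calibration is good to about 2 mm. A picture is of the moment at which its call begins: read the wrist's pose just before it. camera_model takes no time and is no camera call.
- ctrl.hand_in(): hands the job in; it is judged then, once.
The state is a dict: "time_s": time; "q": joint angles; "dq": joint speeds; "joint_efforts": joint torques, N m; "eef_pos": TCP position; "eef_rot": TCP orientation; "wrist_force": force on the tool from outside, world axes, zero at the start; "torque": the same for the moment, N m; "opening": opening from 0.0 (shut) to 1.0 (fully open); "grasp_force": force on a finger pad.
Only numpy, scipy, OpenCV 4.12 (cv2) and the standard library are available. Lean on these libraries where they do the work, as an engineer would, in place of code of your own. Each camera call takes 0.05 s, during which the arm holds its last target. There are 200 camera calls.

## Working session

There is one attempt and no reset: what is moved stays moved. The work goes in short steps, Python scripts to look and compute and a tool call to move; the robot and the scene stay as the last step left them, time stands still between calls to the robot, and variables do not carry over. Pictures are saved under pics/ and viewed, at most 12 in all, crops included, and the job is handed in when it is done.

Besides the shell and the picture viewer there is one more tool, called after "Emit:" in YAML: its name, and indented under it one key for each argument. carry_out: Moves the arm, as the interface text tells. Its arguments: {"type":"object","properties":{"deltas":{"type":"string"}},"required":["deltas"]}

```bash
mkdir -p pics; ls; cat > h.py <<'E'
import numpy as np, cv2
from scipy.spatial.transform import Rotation as R
from bench import sensors, vision, ctrl
def tool():
    o=sensors.get_obs(); q=o["eef_rot"]; T=np.eye(4)
    T[:3,:3]=R.from_quat([q[1],q[2],q[3],q[0]]).as_matrix(); T[:3,3]=o["eef_pos"]; return T
def cam(name,T=None):
    m=vision.camera_model(name)
    E=np.linalg.inv(np.array(m["extrinsics"])) if "extrinsics" in m else (tool() if T is None else T)@np.array(m["hand_eye"])
    return np.array(m["K"]),m["k1"],E   # E: camera->world
def ray(c,uv):
    K,k1,E=c; p=(np.array(uv,float)-K[:2,2])/[K[0,0],K[1,1]]
    s=p.copy()
    for _ in range(20): s=p/(1+k1*(s@s))
    d=E[:3,:3]@np.r_[s,1]; return E[:3,3],d/np.linalg.norm(d)
def onz(c,uv,z):
    o,d=ray(c,uv); return o+d*(z-o[2])/d[2]
def tri(rs):
    A=0;b=0
    for o,d in rs:
        P=np.eye(3)-np.outer(d,d); A=A+P; b=b+P@o
    return np.linalg.solve(A,b)
def proj(c,X):
    K,k1,E=c; p=np.linalg.inv(E)@np.r_[X,1]; s=p[:2]/p[2]; s=s*(1+k1*(s@s))
    return s*[K[0,0],K[1,1]]+K[:2,2]
E
python3 - <<'E'
from h import *
o=sensors.get_obs();print(o["eef_rot"],o["time_s"])
for n in("scene","side"):
    cv2.imwrite(f"pics/{n}0.png",vision.camera(n)); K,k,E=cam(n); print(n,K,k,E.round(3))
E
```

```text
pics
[-8.72217458e-04  9.88409344e-01  1.51809770e-01  5.03194574e-05] 0.0
scene [[397.74179601   0.         320.97204199]
 [  0.         397.74179601 197.38330585]
 [  0.           0.           1.        ]] -0.01258759914125577 [[ 0.673 -0.381  0.634 -0.372]
 [-0.739 -0.344  0.579 -0.892]
 [-0.003 -0.858 -0.514  0.848]
 [ 0.     0.     0.     1.   ]]
side [[478.97437184   0.         323.27530601]
 [  0.         478.97437184 207.76343468]
 [  0.           0.           1.        ]] -0.05956947893285997 [[-0.983 -0.125  0.137  0.291]
 [-0.186  0.638 -0.747  1.064]
 [ 0.006 -0.76  -0.65   1.136]
 [ 0.     0.     0.     1.   ]]
```

View pics/scene0.png

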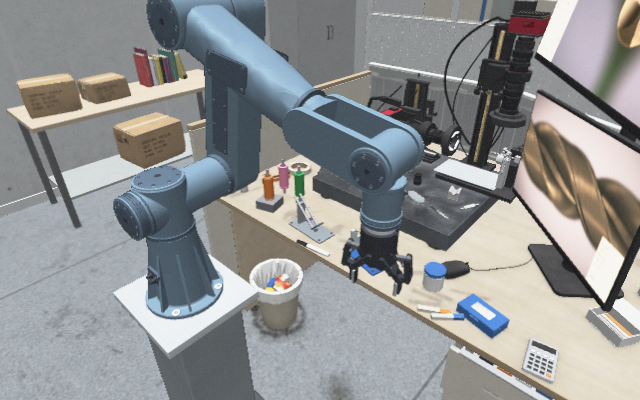

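View pics/side0.png

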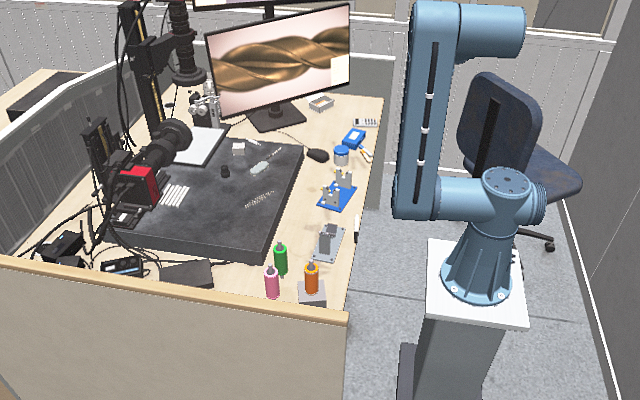

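Candidates: orange roller in grey block, scene (268,187) / side (311,280); green look-alike scene (299,183) / side (280,260); pink look-alike scene (283,176) / side (272,283). I choose the orange one. The rest is at side (327,240) and the bench at side (337,195). Checking close up.

```bash
python3 - <<'E'
from h import *
P={}
for n in("scene","side"):
    im=cv2.imread(f"pics/{n}0.png"); h=cv2.cvtColor(im,cv2.COLOR_BGR2HSV)
    m=cv2.inRange(h,(8,170,120),(18,255,255))
    k,l,s,c=cv2.connectedComponentsWithStats(m)
    for i in np.argsort(-s[1:,4])[:3]+1: print(n,s[i],c[i])
    i=np.argmax(s[1:,4])+1; P[n]=c[i]
print("roller tri",tri([ray(cam(n),P[n]) for n in P]), [onz(cam(n),P[n],.086) for n in P])
c=cam("side"); print("bench",onz(c,(337,197),.01),"rest",onz(c,(328,243),.01),"green",onz(c,(280,260),.08),"pink",onz(c,(272,283),.08))
im=cv2.imread("pics/side0.png")[160:310,230:400]
cv2.imwrite("pics/crop0.png",cv2.resize(im,None,fx=4,fy=4,interpolation=cv2.INTER_CUBIC)[:, :])
E
```

```text
scene [263 179  11  19 151] [268.38410596 188.37748344]
scene [270 176   3   2   3] [271.         176.66666667]
scene [264 177   1   1   1] [264. 177.]
side [305 273  13  21 222] [310.57207207 283.18918919]
side [307 264   2   2   2] [307.5 264.5]
side [315 265   1   1   1] [315. 265.]
roller tri [0.49074151 0.17834199 0.07550907] [array([0.48106603, 0.16422683, 0.086     ]), array([0.48735771, 0.18821348, 0.086     ])]
bench [ 0.49085152 -0.30157903  0.01      ] rest [ 0.48039931 -0.05685624  0.01      ] green [0.59742302 0.11198795 0.08      ] pink [0.5971822  0.20384869 0.08      ]
```

View pics/crop0.png

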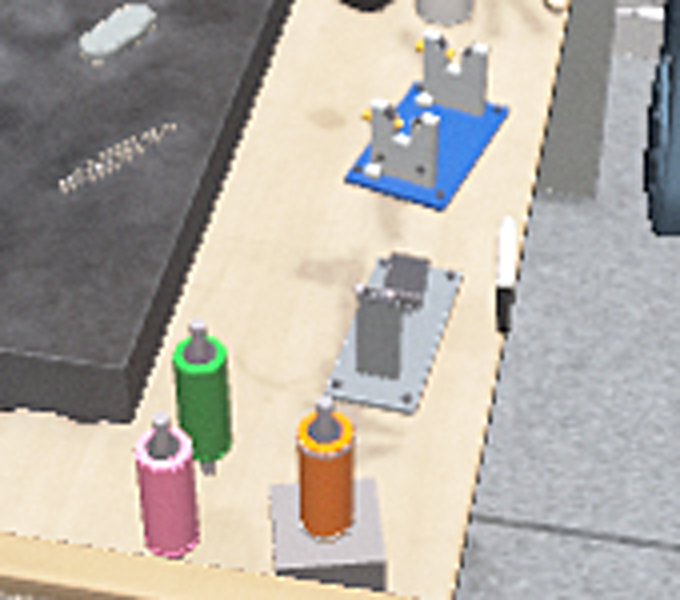

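The crop shows the orange roller upright in its grey block (crop 325,470), the rest's plate and rails behind it (crop 395,330) and the bench with two brackets (crop 430,140). The marker pen is on the desk edge (crop 505,270). The choice is confirmed. Now the wrist camera.

```bash
cat >> h.py <<'E'
def go(p,Rm):
    T=tool(); t=T[:3,:3].T@(np.array(p)-T[:3,3])*1000
    return t.round(1),R.from_matrix(T[:3,:3].T@Rm).as_rotvec().round(4)
def rot(z,y):
    z=np.array(z,float);z/=np.linalg.norm(z); y=np.array(y,float); y-=z*(y@z); y/=np.linalg.norm(y)
    return np.stack([np.cross(y,z),y,z],1)
E
python3 - <<'E'
from h import *
m=vision.camera_model("wrist");print(np.array(m["hand_eye"]).round(3),np.array(m["K"]).round(0)[0])
for y in([1,0,0],[-1,0,0]): print(y,go([.44,-.30,.36],rot([0,0,-1],y)))
E
```

```text
[[-0.    -0.965 -0.264  0.066]
 [ 1.    -0.    -0.001  0.   ]
 [ 0.001 -0.264  0.965 -0.143]
 [ 0.     0.     0.     1.   ]] [288.   0. 320.]
[1, 0, 0] (array([ 329.6, -156.5, -129.2]), array([-1.100e-03, -1.300e-03, -1.266e+00]))
[-1, 0, 0] (array([ 329.6, -156.5, -129.2]), array([-1.4000e-03,  1.2000e-03,  1.8756e+00]))
```

Emit:
carry_out:
  deltas: "0 0 -80 0 0 0 0; 0 0 -129 0 0 -0.15 0; 100 -48 -129 0 0 -0.35 0; 150 -72 -129 0 0 -0.5 0; 200 -95 -129 0 0 -0.7 0; 250 -120 -129 0 0 -0.9 0; 290 -138 -129 0 0 -1.08 0; 330 -156 -129 0 0 -1.266 0; 330 -156 -129 0 0 -1.266 0; 330 -156 -129 0 0 -1.266 0; 330 -156 -129 0 0 -1.266 0; 330 -156 -129 0 0 -1.266 0"

```text
time_s: 1.6
eef_pos: [0.4398, -0.3016, 0.3602]
eef_rot: [-0.0, 0.708, 0.706, -0.0]
wrist_force: [-0.6, -0.4, 0.5]
opening: 0.999
grasp_force: 0.0
```

```bash
python3 - <<'E'
from h import *
o=sensors.get_obs();print(o["time_s"],np.round(o["q"],3),np.round(o["eef_pos"],3))
T=tool();im=vision.camera("wrist");cv2.imwrite("pics/w1.png",im);np.save("w1.npy",T)
print(go([.46,-.0,.36],rot([0,0,-1],[1,0,0])))
E
```

```text
1.6 [-0.824  0.008  1.537 -0.     1.596 -0.821] [ 0.44  -0.302  0.36 ]
(array([3.016e+02, 1.940e+01, 3.000e-01]), array([-0.0001,  0.    , -0.0023]))
```

Emit:
carry_out:
  deltas: "60 4 0 0 0 0 0; 120 8 0 0 0 0 0; 180 12 0 0 0 0 0; 240 16 0 0 0 0 0; 300 20 0 0 0 0 0; 300 20 0 0 0 0 0; 300 20 0 0 0 0 0; 300 20 0 0 0 0 0"

```text
time_s: 2.65
eef_pos: [0.4606, -0.0022, 0.3602]
eef_rot: [0.0, 0.708, 0.706, -0.0]
wrist_force: [0.3, -0.8, -0.0]
opening: 0.999
grasp_force: 0.0
```

```bash
python3 - <<'E'
from h import *
o=sensors.get_obs();print(o["time_s"],np.round(o["q"],3),np.round(o["eef_pos"],3))
T=tool();im=vision.camera("wrist");cv2.imwrite("pics/w2.png",im);np.save("w2.npy",T)
a=cv2.imread("pics/w1.png")
# composite crop of both
c1=cam("wrist",np.load("w1.npy"));c2=cam("wrist",T)
b=proj(c1,[.49,-.30,.03]);r=proj(c2,[.48,-.05,.03]);ro=proj(c2,[.487,.18,.086]);print(b,r,ro)
def crop(im,p,w=100,h=140):
    x=int(np.clip(p[0]-w,0,640-2*w));y=int(np.clip(p[1]-h,0,400-2*h));print("crop at",x,y);return cv2.resize(im[y:y+2*h,x:x+2*w],None,fx=2,fy=2,interpolation=cv2.INTER_CUBIC)
cv2.imwrite("pics/comp1.png",np.hstack([crop(a,b),crop(im,(r+ro)/2)]))
E
```

```text
2.65 [-0.263 -0.165  1.699 -0.     1.608 -0.261] [ 0.461 -0.002  0.36 ]
[351.24548999 158.31855046] [332.27691612 187.47906033] [340.91178933  24.14409874]
crop at 251 18
crop at 236 0
```

View pics/comp1.png

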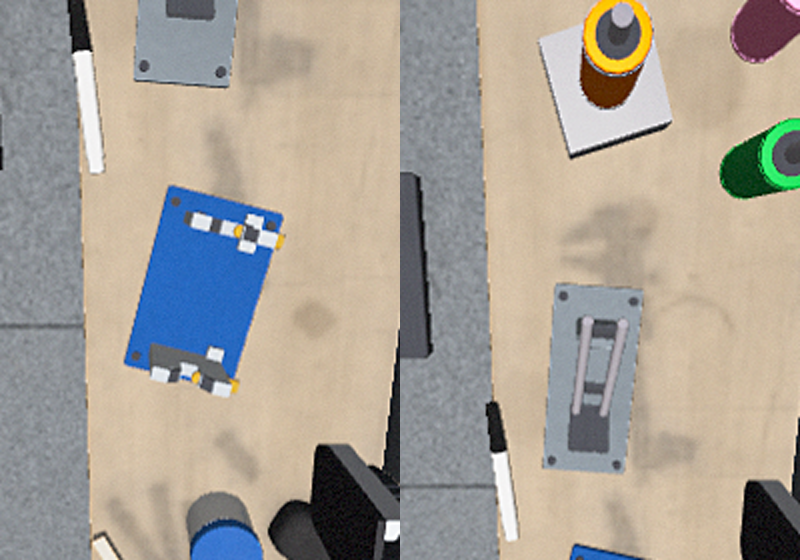

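Left half: the bench with base corners (170,186), (283,213), (124,363), and the brass balls on its right. Right half: the block with the orange roller (axle top at 623,14), and the rest with plate corners (555,283), (644,289), (626,473), (543,469) and rails running from (587/622,322) down to (577/605,412). The pen is at the left edge.

```bash
python3 - <<'E'
from h import *
c1=cam("wrist",np.load("w1.npy"));c2=cam("wrist",np.load("w2.npy"))
im=cv2.imread("pics/w1.png");h=cv2.cvtColor(im,cv2.COLOR_BGR2HSV);m=cv2.inRange(h,(105,150,100),(125,255,255)); m[:100]=0;m[215:]=0
k,l,s,c=cv2.connectedComponentsWithStats(m);i=np.argmax(s[1:,4])+1
hull=cv2.convexHull(np.argwhere(l==i)[:,::-1].astype(np.float32))[:,0]
W=np.array([onz(c1,p,.01)[:2] for p in hull]).astype(np.float32)
r=cv2.minAreaRect(W*1000);print("bench",r,cv2.boxPoints(r).round(1).tolist())
f=lambda x,y:((x-400)/2+236,y/2)
P=[onz(c2,f(*p),.008) for p in((555,283),(644,289),(626,473),(543,469))];print("rest",np.round(P,4))
ax=(P[0]+P[1]-P[2]-P[3])/2;print(np.linalg.norm(ax),np.linalg.norm(P[1]-P[0]),"yaw",np.arctan2(-ax[0],ax[1]));u=ax/np.linalg.norm(ax)
print("rest origin",(sum(P)/4-u*.025).round(4))
print("roller",onz(c2,f(623,14),.166),"block",[onz(c2,f(*p),.036).round(4) for p in((539,40),(671,122),(571,155))])
print(go([.487,.18,.26],rot([0,0,-1],[1,0,0])))
E
```

```text
bench ((491.7156066894531, -311.9105529785156), (157.22059631347656, 97.98577880859375), 75.69063568115234) [[424.79998779296875, -376.0], [519.7999877929688, -400.20001220703125], [558.5999755859375, -247.8000030517578], [463.70001220703125, -223.60000610351562]]
rest [[ 0.4484  0.025   0.008 ]
 [ 0.5241  0.0198  0.008 ]
 [ 0.5127 -0.1489  0.008 ]
 [ 0.4357 -0.1448  0.008 ]]
0.1696888118984336 0.07586714869391882 yaw -0.07077584195175594
rest origin [ 0.4784 -0.0872  0.008 ]
roller [0.48842298 0.17335359 0.166     ] block [array([0.4391, 0.1993, 0.036 ]), array([0.5366, 0.145 , 0.036 ]), array([0.462 , 0.1225, 0.036 ])]
(array([182.4,  25.9, 100.1]), array([-0.0003,  0.0002, -0.0028]))
```

Emit:
carry_out:
  deltas: "60 9 20 0 0 0.03 0; 120 18 60 0 0 0.05 0; 175 27 100 0 0 0.067 0; 175 27 100 0 0 0.067 0; 175 27 100 0 0 0.067 0; 175 27 100 0 0 0.067 0"

```text
time_s: 3.45
eef_pos: [0.4885, 0.1729, 0.2616]
eef_rot: [0.001, 0.731, 0.682, 0.001]
wrist_force: [0.7, -0.4, 0.4]
opening: 1.003
grasp_force: 0.0
```

```bash
python3 - <<'E'
from h import *
o=sensors.get_obs();print(o["time_s"],np.round(o["q"],3),np.round(o["eef_pos"],4))
T=tool();im=vision.camera("wrist");cv2.imwrite("pics/w3.png",im);np.save("w3.npy",T)
c=cam("wrist",T)
print([proj(c,p).round() for p in([.478,-.09,.03],[.488,.173,.166])])
print(go([.4884,.1733,.10],rot([0,0,-1],[np.cos(-.07),np.sin(-.07),0])))
cv2.imwrite("pics/comp2.png",cv2.resize(im[100:400,180:480],None,fx=2,fy=2,interpolation=cv2.INTER_CUBIC))
E
```

```text
3.45 [ 1.110e-01  2.600e-02  1.714e+00 -1.000e-03  1.400e+00  1.800e-01] [0.4885 0.1729 0.2616]
[array([325., 337.]), array([320., 197.])]
(array([  0.4,  -0.6, 161.7]), array([ 0.0024, -0.    ,  0.001 ]))
```

View pics/comp2.png

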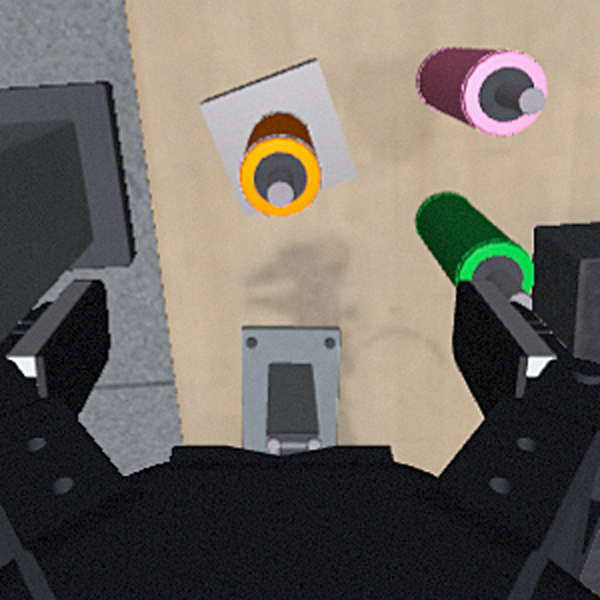

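The axle tip is at crop (280,190), as predicted. The rest's upper rail ends are at (275,446) and (314,446), so I can triangulate them with the earlier view.

```bash
python3 - <<'E'
from h import *
c2=cam("wrist",np.load("w2.npy"));c3=cam("wrist",np.load("w3.npy"))
f=lambda x,y:((x-400)/2+236,y/2); g=lambda x,y:(x/2+180,y/2+100)
A=tri([ray(c2,f(587,322)),ray(c3,g(275,446))]);B=tri([ray(c2,f(622,322)),ray(c3,g(314,446))]);print("rail tops",A,B,np.linalg.norm(A-B))
yaw=-.07;ux=np.array([np.cos(yaw),np.sin(yaw),0]);uy=np.array([-np.sin(yaw),np.cos(yaw),0]);O=np.array([.4784,-.0872,0])
M=(A+B)/2;print("in rest frame",(M-O)@ux,(M-O)@uy,M[2])
# lower rail ends: intersect ray with the 45deg plane through the upper ends
n=(uy*-1+[0,0,1])/2**.5
for p in((577,410),(605,414)):
    o,d=ray(c2,f(*p)); X=o+d*((M-o)@n)/(d@n); print("low",X.round(4),"len",np.linalg.norm(X-M),"rest",(X-O)@ux,(X-O)@uy)
E
```

```text
rail tops [0.47296339 0.00772499 0.11836719] [0.4959795  0.00805966 0.12078121] 0.02314478486332873
in rest frame -0.0005944514237960514 0.09528409783903938 0.11957420034503224
low [ 0.4669 -0.0812  0.0295] len 0.127912950257735 rest -0.011912314514834453 0.005190732881651174
low [ 0.4912 -0.0858  0.0266] len 0.13211075381364057 rest 0.012701879979501075 0.0023420222101240076
```

Emit:
carry_out:
  deltas: "0 0 60 0 0 0 0; 0 0 120 0 0 0 0; 0 0 145 0 0 0 0; 0 0 161 0 0 0 0; 0 0 161 0 0 0 0"

```text
time_s: 4.12
eef_pos: [0.4878, 0.1737, 0.0994]
eef_rot: [-0.0, 0.731, 0.683, -0.0]
wrist_force: [0.8, 0.0, 0.1]
opening: 1.0
grasp_force: 0.0
```

Emit:
carry_out:
  deltas: "0 0 0 0 0 0 1; 0 0 0 0 0 0 1; 0 0 0 0 0 0 1; 0 0 0 0 0 0 1; 0 0 0 0 0 0 1; 0 0 0 0 0 0 1; 0 0 -10 0 0 0 1; 0 0 -20 0 0 0 1"

```text
time_s: 5.12
eef_pos: [0.4871, 0.1744, 0.1196]
eef_rot: [-0.0, 0.73, 0.683, -0.0]
wrist_force: [0.1, 0.4, -2.9]
opening: 0.452
grasp_force: 60.6
```

```bash
cat >> h.py <<'E'
s2=2**-.5; yaw=-.07; ux=np.array([np.cos(yaw),np.sin(yaw),0]); uy=np.array([-np.sin(yaw),np.cos(yaw),0]); uz=np.array([0,0,1.])
O=np.array([.4782,-.0872,0]); zc=(uy+uz)*s2; yc=(uy-uz)*s2
C=O-.011*uy+.043*uz
E
python3 - <<'E'
from h import *
Rm=rot(-zc,ux)
for z,y in((.105,-.030),):
    X=C+z*zc+y*yc; p=X+.0135*zc; print(X,p,go(p,Rm))
E
```

```text
[ 0.48113991 -0.04526993  0.13845942] [ 0.48180758 -0.03574737  0.14800536] (array([-210. ,    8.7,  -28.4]), array([ 4.000e-04, -7.853e-01,  3.300e-03]))
```

Emit:
carry_out:
  deltas: "0 0 -60 0 0 0 1; 0 0 -120 0 0 0 1; -60 2 -120 0 -0.15 0 1; -110 4 -120 0 -0.3 0 1; -160 6 -120 0 -0.46 0 1; -210 9 -120 0 -0.62 0 1; -210 9 -120 0 -0.785 0.003 1; -210 9 -120 0 -0.785 0.003 1; -210 9 -80 0 -0.785 0.003 1; -210 9 -50 0 -0.785 0.003 1; -210 9 -28 0 -0.785 0.003 1; -210 9 -28 0 -0.785 0.003 1"

```text
time_s: 6.62
eef_pos: [0.4818, -0.0359, 0.1464]
eef_rot: [0.26, 0.676, 0.63, -0.28]
wrist_force: [-0.4, 0.0, -2.1]
opening: 0.454
grasp_force: 63.7
```

```bash
python3 - <<'E'
from h import *
o=sensors.get_obs();print(np.round(o["q"],3),o["wrist_force"],o["grasp_force"])
T=tool();p=T[:3,3]+.0135*T[:3,2];d=p-C
print("roller in cradle xyz",(d@ux).round(4),(d@yc).round(4),(d@zc).round(4),"axes",-T[:3,2]@zc,T[:3,1]@ux)
a=vision.camera("side")[180:330,250:400];b=vision.camera("scene")[160:310,230:380]
cv2.imwrite("pics/lay1.png",cv2.resize(np.hstack([a,b]),None,fx=2.66,fy=2.66,interpolation=cv2.INTER_CUBIC))
E
```

```text
[ 0.139  0.322  1.837 -0.8    1.297  0.563] [-0.43863386  0.04344658 -2.09720988] 63.72029900550842
roller in cradle xyz 0.0 -0.029 0.1038 axes 0.9999985187023485 0.9999991878282894
```

View pics/lay1.png

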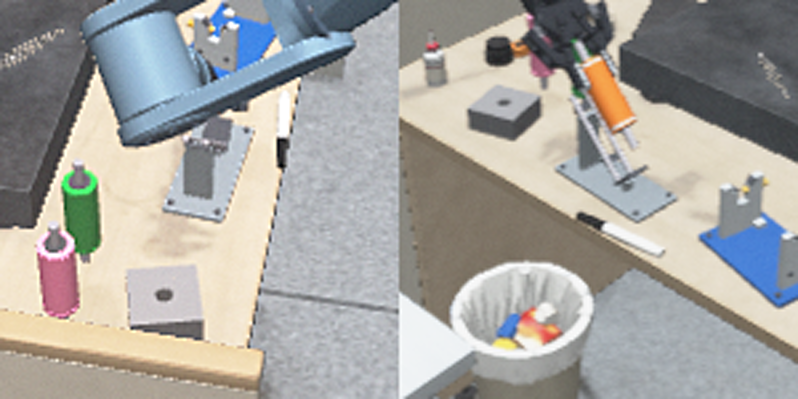

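The roller hangs parallel above the rails at crop (610,95), and the rest's foot stop is at (630,178). Next I lower it across the slope and feel for contact.

Emit:
carry_out:
  deltas: "10 0 0 0 0 0 1; 18 0 0 0 0 0 1; 21 0 0 0 0 0 1; 21 0 0 0 0 0 1"

```text
time_s: 7.22
eef_pos: [0.4835, -0.0207, 0.1323]
eef_rot: [0.261, 0.676, 0.63, -0.279]
wrist_force: [-0.6, 0.2, -3.1]
opening: 0.45
grasp_force: 63.7
```

Emit:
carry_out:
  deltas: "1 0 0 0 0 0 1; 2 0 0 0 0 0 1; 3 0 0 0 0 0 1; 3 0 0 0 0 0 1"

```text
time_s: 7.72
eef_pos: [0.4837, -0.0189, 0.1303]
eef_rot: [0.261, 0.676, 0.63, -0.279]
wrist_force: [0.7, -0.6, -3.9]
opening: 0.455
grasp_force: 63.7
```

Emit:
carry_out:
  deltas: "1 0 0 0 0 0 1; 2 0 0 0 0 0 1; 2 0 0 0 0 0 1"

```text
time_s: 8.1
eef_pos: [0.4837, -0.0174, 0.1288]
eef_rot: [0.261, 0.676, 0.63, -0.279]
wrist_force: [-0.3, -0.1, -2.9]
opening: 0.452
grasp_force: 63.7
```

Emit:
carry_out:
  deltas: "1 0 0 0 0 0 1; 2 0 0 0 0 0 1; 2 0 0 0 0 0 1"

```text
time_s: 8.48
eef_pos: [0.4838, -0.016, 0.1274]
eef_rot: [0.261, 0.676, 0.63, -0.279]
wrist_force: [-1.4, 0.1, -1.9]
opening: 0.456
grasp_force: 63.7
```

Emit:
carry_out:
  deltas: "1 0 0 0 0 0 1; 1.5 0 0 0 0 0 1; 1.5 0 0 0 0 0 1"

```text
time_s: 8.85
eef_pos: [0.4839, -0.015, 0.1264]
eef_rot: [0.261, 0.676, 0.63, -0.279]
wrist_force: [0.1, 0.3, -2.9]
opening: 0.45
grasp_force: 63.7
```

Emit:
carry_out:
  deltas: "1 0 0 0 0 0 1; 1.5 0 0 0 0 0 1; 1.5 0 0 0 0 0 1"

```text
time_s: 9.22
eef_pos: [0.484, -0.0139, 0.1253]
eef_rot: [0.261, 0.676, 0.63, -0.279]
wrist_force: [-0.1, -0.3, -2.6]
opening: 0.45
grasp_force: 63.7
```

Emit:
carry_out:
  deltas: "1 0 0 0 0 0 1; 1.5 0 0 0 0 0 1; 1.5 0 0 0 0 0 1"

```text
time_s: 9.6
eef_pos: [0.4841, -0.0128, 0.1243]
eef_rot: [0.261, 0.676, 0.63, -0.279]
wrist_force: [-0.0, -0.4, -2.7]
opening: 0.455
grasp_force: 63.7
```

```bash
cat > st.py <<'E'
from h import *
o=sensors.get_obs();T=tool();p=T[:3,3]+.0135*T[:3,2];d=p-C
print("F tool",T[:3,:3].T@o["wrist_force"],"roller xyz mm",(d@ux*1e3).round(1),(d@yc*1e3).round(1),(d@zc*1e3).round(1))
E
python3 st.py
```

```text
F tool [ 1.58102506 -0.02177221  2.17591485] roller xyz mm 0.7 3.1 104.5
```

Emit:
carry_out:
  deltas: "1 0 0 0 0 0 1; 1.5 0 0 0 0 0 1; 1.5 0 0 0 0 0 1"

```text
time_s: 9.98
eef_pos: [0.4842, -0.0124, 0.124]
eef_rot: [0.262, 0.676, 0.63, -0.28]
wrist_force: [-1.3, -4.0, 2.9]
opening: 0.451
grasp_force: 63.7
```

Emit:
carry_out:
  deltas: "1 0 0 0 0 0 1; 1.5 0 0 0 0 0 1; 1.5 0 0 0 0 0 1"

```text
time_s: 10.35
eef_pos: [0.4842, -0.0122, 0.1239]
eef_rot: [0.262, 0.676, 0.629, -0.281]
wrist_force: [-3.1, -8.8, 8.9]
opening: 0.451
grasp_force: 63.7
```

```bash
python3 st.py
```

```text
F tool [-12.64691384  -2.46768064   0.13766576] roller xyz mm 0.7 3.7 104.7
```

Contact at 3.7 mm past the estimate. I back off slightly and slide down the slope to the stop.

Emit:
carry_out:
  deltas: "-2.5 -0.5 0 0 0 0 1; -2.5 -0.5 6 0 0 0 1; -2.5 -0.5 12 0 0 0 1; -2.5 -0.5 15 0 0 0 1; -2.5 -0.5 15 0 0 0 1"

```text
time_s: 10.98
eef_pos: [0.4825, -0.0233, 0.1127]
eef_rot: [0.261, 0.676, 0.63, -0.28]
wrist_force: [-1.2, -1.7, -2.5]
opening: 0.456
grasp_force: 63.7
```

Emit:
carry_out:
  deltas: "0 0 2 0 0 0 1; 0 0 4 0 0 0 1; 0 0 4 0 0 0 1"

```text
time_s: 11.35
eef_pos: [0.4827, -0.0259, 0.1103]
eef_rot: [0.261, 0.676, 0.63, -0.279]
wrist_force: [0.1, -1.5, -2.5]
opening: 0.452
grasp_force: 63.6
```

Emit:
carry_out:
  deltas: "0 0 1.5 0 0 0 1; 0 0 3 0 0 0 1; 0 0 3 0 0 0 1"

```text
time_s: 11.72
eef_pos: [0.4826, -0.028, 0.1083]
eef_rot: [0.261, 0.676, 0.63, -0.279]
wrist_force: [0.1, -1.1, -1.1]
opening: 0.45
grasp_force: 63.6
```

```bash
python3 st.py
```

```text
F tool [0.01318271 0.22384165 1.53552639] roller xyz mm 0.3 3.6 82.4
```

Emit:
carry_out:
  deltas: "0 0 1 0 0 0 1; 0 0 2 0 0 0 1; 0 0 2 0 0 0 1"

```text
time_s: 12.1
eef_pos: [0.4825, -0.0294, 0.1069]
eef_rot: [0.261, 0.676, 0.63, -0.279]
wrist_force: [-0.0, -1.8, -1.3]
opening: 0.453
grasp_force: 63.6
```

Emit:
carry_out:
  deltas: "0 0 1 0 0 0 1; 0 0 2 0 0 0 1; 0 0 2 0 0 0 1"

```text
time_s: 12.48
eef_pos: [0.4826, -0.03, 0.1065]
eef_rot: [0.261, 0.676, 0.63, -0.279]
wrist_force: [-2.3, 8.4, 8.1]
opening: 0.45
grasp_force: 65.2
```

```bash
python3 st.py
```

```text
F tool [  0.14809553  -2.91285329 -11.54706876] roller xyz mm 0.4 3.5 79.7
```

Emit:
carry_out:
  deltas: "0.5 0 -1 0 0 0 1; 0.5 0 -1 0 0 0 0.45; 0.5 0 -1 0 0 0 0.3; 0.5 0 -1 0 0 0 0; 0.5 0 -1 0 0 0 0; 0.5 0 -1 0 0 0 0; 0 0 -40 0 0 0 0; 0 0 -90 0 0 0 0; 0 0 -140 0 0 0 0; 0 0 -140 0 0 0 0"

```text
time_s: 13.72
eef_pos: [0.4913, 0.0703, 0.2075]
eef_rot: [0.263, 0.676, 0.63, -0.276]
wrist_force: [0.6, 0.3, -1.2]
opening: 0.997
grasp_force: 0.0
```

```bash
python3 - <<'E'
from h import *
o=sensors.get_obs();print(o["time_s"],np.round(o["q"],3));T=tool()
w=vision.camera("wrist");np.save("w4.npy",T)
cv2.imwrite("pics/w4.png",w);a=cv2.resize(w[0:400,120:520],(600,600))
b=cv2.resize(vision.camera("scene")[190:250,280:340],(200,200)); z=np.zeros((600,200,3),np.uint8);z[:200]=b
cv2.imwrite("pics/lay2.png",np.hstack([a,z]))
E
```

```text
13.725 [ 0.326  0.33   1.676 -0.714  1.512  0.58 ]
```

View pics/lay2.png

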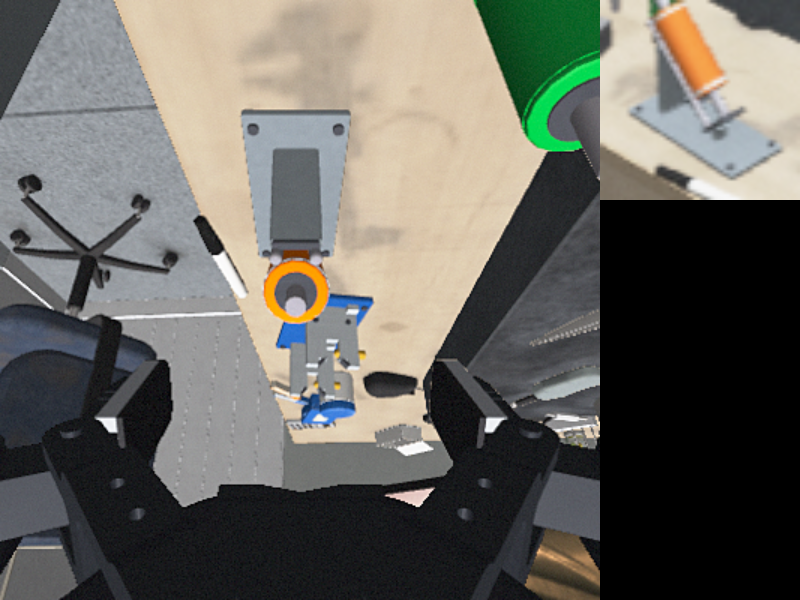

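The roller lies on the rails against the stop (inset, 695,60), let go. Now the regrasp from the normal side.

```bash
cat >> h.py <<'E'
X=C+.0004*ux+.0036*yc+.0795*zc; R2=rot(yc,ux)
E
python3 - <<'E'
from h import *
print(X,go(X-.11*yc,R2),go(X-.11*yc+.12*uz,R2), go(X-.06*yc+.17*uz,R2))
E
```

```text
[ 0.48193953 -0.03958437  0.0966694 ] (array([-110.2,    0.2,  152.3]), array([1.4000e-03, 1.5703e+00, 1.2000e-03])) (array([-195. ,    0.3,   67.4]), array([1.4000e-03, 1.5703e+00, 1.2000e-03])) (array([-180.3,    0.4,   32.1]), array([1.4000e-03, 1.5703e+00, 1.2000e-03]))
```

Emit:
carry_out:
  deltas: "-50 0 -40 0 0.1 0 0; -100 0 -40 0 0.28 0 0; -130 0 -20 0 0.46 0 0; -150 0 0 0 0.64 0 0; -165 0 20 0 0.82 0 0; -180 0 40 0 1.0 0 0; -190 0 55 0 1.18 0 0; -195 0 67 0 1.36 0 0; -195 0 67 0 1.57 0 0; -195 0 67 0.001 1.57 0.001 0; -195 0 67 0.001 1.57 0.001 0; -195 0 67 0.001 1.57 0.001 0"

```text
time_s: 15.32
eef_pos: [0.4763, -0.1162, 0.2956]
eef_rot: [-0.26, 0.676, 0.631, 0.279]
wrist_force: [0.5, 0.7, 0.3]
opening: 1.001
grasp_force: 0.0
```

```bash
python3 - <<'E'
from h import *
o=sensors.get_obs();print(o["time_s"],np.round(o["q"],3))
print(go(X-.11*yc,R2),go(X+.019*yc,R2))
E
```

```text
15.325 [-0.844  0.202  1.641  0.554  1.858 -0.771]
(array([-86.1,   0.2,  85.3]), array([0.0003, 0.003 , 0.0013])) (array([-8.570e+01,  1.000e-01,  2.143e+02]), array([0.0003, 0.003 , 0.0013]))
```

Emit:
carry_out:
  deltas: "-40 0 40 0 0.003 0.001 0; -86 0 85 0 0.003 0.001 0; -86 0 85 0 0.003 0.001 0; -86 0 85 0 0.003 0.001 0; -86 0 85 0 0.003 0.001 0"

```text
time_s: 15.95
eef_pos: [0.4774, -0.1186, 0.1768]
eef_rot: [-0.259, 0.676, 0.63, 0.281]
wrist_force: [-0.6, -0.0, 0.6]
opening: 0.997
grasp_force: 0.0
```

```bash
python3 - <<'E'
from h import *
T=tool();im=vision.camera("wrist");cv2.imwrite("pics/w5.png",im);c=cam("wrist",T)
m=cv2.inRange(cv2.cvtColor(im,cv2.COLOR_BGR2HSV),(8,150,90),(22,255,255))
k,l,s,ce=cv2.connectedComponentsWithStats(m);i=np.argmax(s[1:,4])+1;print(s[i],ce[i])
print([proj(c,X+a*zc-.015*yc).round(1) for a in(-.05,0,.05)])
r=cv2.minAreaRect(np.argwhere(l==i)[:,::-1].astype(np.float32));print(r)
print(go(X+.019*yc,R2))
E
```

```text
[ 296  149   45   98 4062] [317.9052191  196.22131955]
[array([319.3, 250.8]), array([319.3, 198.2]), array([319.3, 139.7])]
((318.0, 197.5), (97.0, 44.0), 90.0)
(array([ -0.4,  -1.2, 131.4]), array([0.0029, 0.0008, 0.0018]))
```

Emit:
carry_out:
  deltas: "0 -1.5 50 0 0 0 0; 0 -1.5 95 0 0 0 0; 0 -1.5 120 0 0 0 0; 0 -1.5 131 0 0 0 0; 0 -1.5 131 0 0 0 0; 0 -1.5 131 0 0 0 0"

```text
time_s: 16.75
eef_pos: [0.4821, -0.0262, 0.0827]
eef_rot: [-0.26, 0.676, 0.629, 0.281]
wrist_force: [0.6, -0.7, 0.7]
opening: 1.004
grasp_force: 0.0
```

Emit:
carry_out:
  deltas: "0 0 0 0 0 0 1; 0 0 0 0 0 0 1; 0 0 0 0 0 0 1; 0 0 0 0 0 0 1; 0 0 0 0 0 0 1; 0 0 0 0 0 0 1; 0 0 0 0 0 0 1"

```text
time_s: 17.62
eef_pos: [0.4821, -0.0257, 0.0821]
eef_rot: [-0.261, 0.676, 0.629, 0.281]
wrist_force: [3.4, -4.0, 3.2]
opening: 0.452
grasp_force: 60.6
```

```bash
python3 - <<'E'
from h import *
o=sensors.get_obs();T=tool();d=T[:3,3]-X;print(o["time_s"],o["wrist_force"],[(d@a*1e3).round(1) for a in(ux,yc,zc)])
b=np.deg2rad(75.69);ay=np.array([np.cos(b),np.sin(b),0]);ax=np.array([np.sin(b),-np.cos(b),0])
S=np.array([.4917,-.3119,.06]);R3=rot([0,0,-1],ax)
print(go(X+.019*yc-.13*yc,R2),go(S+[0,0,.12],R3),go(S+[0,0,.20],R3))
E
```

```text
17.625 [ 3.42796354 -3.96098899  3.22254342] [np.float64(-0.8), np.float64(20.1), np.float64(-0.5)]
(array([   0.7,    1.1, -131.1]), array([ 0.0026, -0.0016, -0.0007])) (array([-131.8,   30.4, -270.8]), array([-0.0685, -0.785 ,  0.1687])) (array([ -75.1,   30.5, -327.2]), array([-0.0685, -0.785 ,  0.1687]))
```

```bash
cat >> h.py <<'E'
b=np.deg2rad(75.69);ay=np.array([np.cos(b),np.sin(b),0]);ax=np.array([np.sin(b),-np.cos(b),0])
S=np.array([.4917,-.3119,.06]);R3=rot([0,0,-1],ax)
E
python3 - <<'E'
from h import *
p=S-.16*ay; p[2]=.23; print(p,go(p,R3))
E
```

```text
[ 0.4521531  -0.46693562  0.23      ] (array([-207.5,    2.2, -417.6]), array([-0.0685, -0.785 ,  0.1687]))
```

Emit:
carry_out:
  deltas: "0 0 -20 0 0 0 1; 0 0 -70 0 0 0 1; 0 5 -130 0 -0.1 0.02 1; 0 8 -190 0 -0.26 0.06 1; 0 12 -250 0 -0.42 0.09 1; 0 20 -300 0 -0.58 0.12 1; -30 26 -327 -0.05 -0.7 0.15 1; -75 30 -327 -0.069 -0.785 0.169 1; -75 30 -327 -0.069 -0.785 0.169 1; -75 30 -327 -0.069 -0.785 0.169 1; -75 30 -327 -0.069 -0.785 0.169 1"

```text
time_s: 19.0
eef_pos: [0.491, -0.311, 0.2601]
eef_rot: [-0.001, 0.789, 0.614, -0.0]
wrist_force: [0.0, 0.4, -3.2]
opening: 0.453
grasp_force: 60.9
```

```bash
python3 - <<'E'
from h import *
o=sensors.get_obs();print(o["time_s"],np.round(o["q"],3),o["eef_pos"],o["opening"])
p=S-.16*ay; p[2]=.23; print(p,go(p,R3))
E
```

```text
19.0 [-0.769  0.173  1.558  0.     1.413 -0.52 ] [ 0.49099621 -0.31101196  0.26009446] 0.45314612966856094
[ 0.4521531  -0.46693562  0.23      ] (array([-160.7,    0.8,   29.9]), array([-0.0013, -0.0009,  0.0006]))
```

Emit:
carry_out:
  deltas: "-60 0 0 0 0 0 1; -120 0 15 0 0 0 1; -160 0 30 0 0 0 1; -160 0 30 0 0 0 1; -160 0 30 0 0 0 1; -160 0 30 0 0 0 1"

```text
time_s: 19.75
eef_pos: [0.4522, -0.4652, 0.2301]
eef_rot: [-0.0, 0.789, 0.614, -0.0]
wrist_force: [-0.0, -0.3, -2.9]
opening: 0.45
grasp_force: 61.1
```

```bash
python3 - <<'E'
from h import *
o=sensors.get_obs();print(o["time_s"],o["eef_pos"])
T=tool();im=vision.camera("wrist");cv2.imwrite("pics/w6.png",im);np.save("w6.npy",T);c=cam("wrist",T)
print([proj(c,S+a*ay+[0,0,.026]).round(1) for a in(-.058,0,.058)])
cv2.imwrite("pics/b6.png",cv2.resize(im[0:200,220:420],None,fx=3,fy=3,interpolation=cv2.INTER_CUBIC))
E
```

```text
19.75 [ 0.45222981 -0.46520854  0.23006709]
[array([321.5,  79.6]), array([321.7,   8.4]), array([322. , -72.8])]
```

View pics/b6.png

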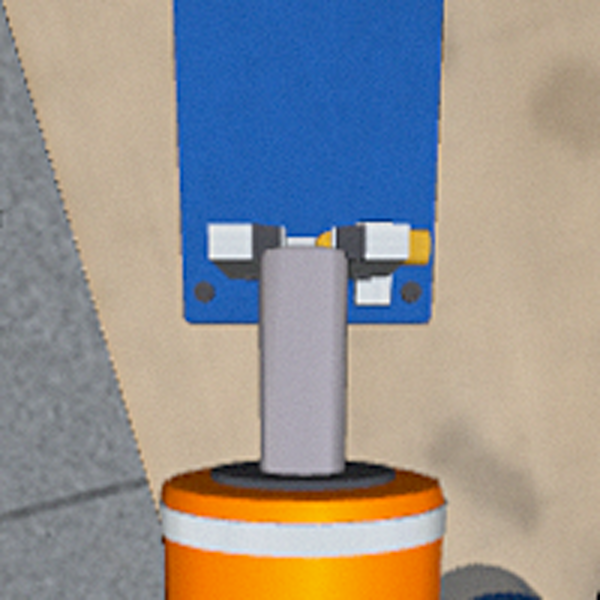

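The view shows the near bracket, with its tops at (208–252) and (365–408) centred on 308 and bracket rows 223–260. The axle spans columns 260–346 and its tip is at row 247. The yaw matches; I compute the lateral and axial offsets.

```bash
python3 - <<'E'
from h import *
T=np.load("w6.npy");c=cam("wrist",T);g=lambda x,y:(x/3+220,y/3)
p=T[:3,3]
def rep(n,P): d=P-p; print(n,"tool-y(ax)",(d@T[:3,1]*1e3).round(1),"tool-x",(d@T[:3,0]*1e3).round(1),P.round(4))
# rows: bracket top mid
rep("bracket",onz(c,g(308.3,241),.086))
rep("base edge low",onz(c,g(308,324),.010)); rep("base at row0",onz(c,g(309,0),.010))
for zz in(.246,.250,.254):
    rep("axle mid",onz(c,g(303,300),zz)); rep("axle near",onz(c,g(303.5,440),zz)); rep("axle tip",onz(c,g(303,248),zz+.006))
l=onz(c,g(260,300),.25);r=onz(c,g(346,300),.25);print("axle dia",np.linalg.norm(l-r))
rep("sleeve end",onz(c,g(303,465),.27))
E
```

```text
bracket tool-y(ax) 1.8 tool-x 99.7 [ 0.4783 -0.369   0.086 ]
base edge low tool-y(ax) 2.3 tool-x 77.4 [ 0.4733 -0.3907  0.01  ]
base at row0 tool-y(ax) 2.4 tool-x 190.7 [ 0.5012 -0.2808  0.01  ]
axle mid tool-y(ax) -0.1 tool-x 73.3 [ 0.4701 -0.3941  0.246 ]
axle near tool-y(ax) -0.0 tool-x 53.9 [ 0.4655 -0.4129  0.246 ]
axle tip tool-y(ax) -0.1 tool-x 79.5 [ 0.4716 -0.3881  0.252 ]
axle mid tool-y(ax) -0.1 tool-x 73.1 [ 0.4701 -0.3943  0.25  ]
axle near tool-y(ax) -0.0 tool-x 54.3 [ 0.4655 -0.4126  0.25  ]
axle tip tool-y(ax) -0.1 tool-x 79.1 [ 0.4715 -0.3886  0.256 ]
axle mid tool-y(ax) -0.1 tool-x 72.9 [ 0.47   -0.3945  0.254 ]
axle near tool-y(ax) -0.0 tool-x 54.7 [ 0.4656 -0.4122  0.254 ]
axle tip tool-y(ax) -0.1 tool-x 78.6 [ 0.4714 -0.389   0.26  ]
axle dia 0.011682630699586317
sleeve end tool-y(ax) -0.1 tool-x 53.3 [ 0.4652 -0.4135  0.27  ]
```

Emit:
carry_out:
  deltas: "60 1 0 0 0 0 1; 120 2 0 0 0 0 1; 158 2.2 0 0 0 0 1; 158 2.2 30 0 0 0 1; 158 2.2 80 0 0 0 1; 158 2.2 120 0 0 0 1; 158 2.2 137 0 0 0 1; 158 2.2 137 0 0 0 1; 158 2.2 137 0 0 0 1; 158 2.2 137 0 0 0 1"

```text
time_s: 21.05
eef_pos: [0.4934, -0.3144, 0.0942]
eef_rot: [0.001, 0.789, 0.614, 0.0]
wrist_force: [-0.2, 0.2, -2.0]
opening: 0.451
grasp_force: 61.2
```

```bash
python3 - <<'E'
from h import *
o=sensors.get_obs();print(o["time_s"],o["wrist_force"])
T=np.load("w6.npy");p=T[:3,3]+.158*T[:3,0]+.0021*T[:3,1]; p[2]=.095; np.save("p.npy",p);print(p,go(p,T[:3,:3]))
w=vision.camera("wrist");cv2.imwrite("pics/w7.png",w)
cv2.imwrite("pics/b7.png",cv2.resize(w[0:200,220:420],None,fx=3,fy=3,interpolation=cv2.INTER_CUBIC))
E
```

```text
21.05 [-0.17644797  0.21216741 -1.98435938]
[ 0.49301554 -0.31254901  0.095     ] (array([ 1.7, -0.8, -0.8]), array([ 0.0021,  0.0013, -0.0014]))
```

View pics/b7.png

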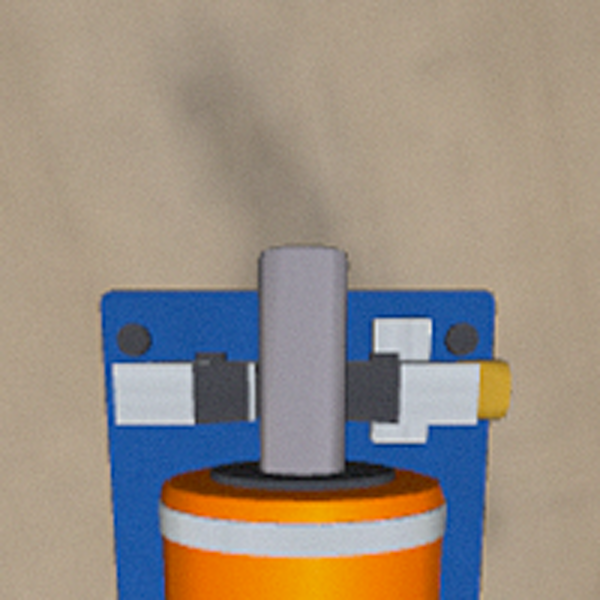

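Over the slots: the bracket is centred on column 296.5 and the axle on 303, so the tool should go about 0.9 mm to tool −y. That agrees with the computed deviation.

```bash
python3 - <<'E'
from h import *
T=tool();c=cam("wrist",T);g=lambda x,y:(x/3+220,y/3);p=T[:3,3];K=c[0];print(K[0,2])
def rep(n,P): d=P-p; print(n,"y",(d@T[:3,1]*1e3).round(1),"x",(d@T[:3,0]*1e3).round(1))
rep("bracket",onz(c,g(296.5,394),.086));rep("base end",onz(c,g(298.5,291),.010));rep("axle",onz(c,g(303,300),p[2]+.02));rep("tip",onz(c,g(303,248),p[2]+.026))
E
```

```text
320.2208347472563
bracket y -1.2 x 59.4
base end y -1.1 x 81.0
axle y -0.1 x 73.1
tip y -0.1 x 79.0
```

Emit:
carry_out:
  deltas: "1.5 -0.8 0 0 0 0 1; 1.5 -0.8 8 0 0 0 1; 1.5 -0.8 16 0 0 0 1; 1.5 -0.8 24 0 0 0 1; 1.5 -0.8 24 0 0 0 1; 1.5 -0.8 24 0 0 0 1"

```text
time_s: 21.85
eef_pos: [0.4919, -0.3118, 0.0681]
eef_rot: [-0.001, 0.789, 0.614, -0.0]
wrist_force: [0.7, -0.6, -1.9]
opening: 0.451
grasp_force: 61.2
```

Emit:
carry_out:
  deltas: "0 0 3 0 0 0 1; 0 0 6 0 0 0 1; 0 0 8 0 0 0 1; 0 0 8 0 0 0 1"

```text
time_s: 22.35
eef_pos: [0.4917, -0.3115, 0.0599]
eef_rot: [-0.001, 0.79, 0.614, -0.0]
wrist_force: [0.4, 0.9, -3.1]
opening: 0.452
grasp_force: 61.2
```

Emit:
carry_out:
  deltas: "0 0 2 0 0 0 1; 0 0 4 0 0 0 1; 0 0 4 0 0 0 1"

```text
time_s: 22.72
eef_pos: [0.4918, -0.3116, 0.056]
eef_rot: [-0.001, 0.789, 0.614, -0.0]
wrist_force: [-0.1, -0.3, -2.5]
opening: 0.453
grasp_force: 61.2
```

Emit:
carry_out:
  deltas: "0 0 2 0 0 0 1; 0 0 3 0 0 0 1; 0 0 3 0 0 0 1"

```text
time_s: 23.1
eef_pos: [0.492, -0.3119, 0.0548]
eef_rot: [-0.001, 0.789, 0.614, -0.0]
wrist_force: [-4.5, 3.5, 9.4]
opening: 0.45
grasp_force: 62.6
```

The balls are reached at the expected height. Pressing through.

Emit:
carry_out:
  deltas: "0 0 2 0 0 0 1; 0 0 4 0 0 0 1; 0 0 5 0 0 0 1; 0 0 5 0 0 0 1"

```text
time_s: 23.6
eef_pos: [0.4913, -0.3123, 0.049]
eef_rot: [-0.001, 0.789, 0.614, -0.001]
wrist_force: [-3.9, 0.7, 3.8]
opening: 0.448
grasp_force: 61.9
```

Emit:
carry_out:
  deltas: "0 0 2 0 0 0 1; 0 0 4 0 0 0 1; 0 0 4 0 0 0 1"

```text
time_s: 23.98
eef_pos: [0.4914, -0.3121, 0.0442]
eef_rot: [-0.001, 0.789, 0.614, -0.001]
wrist_force: [-4.0, -1.3, -0.4]
opening: 0.449
grasp_force: 61.3
```

```bash
python3 - <<'E'
from h import *
o=sensors.get_obs();print(o["wrist_force"],o["torque"],o["eef_pos"],o["eef_rot"])
E
```

```text
[-4.01389374 -1.33002629 -0.41381445] [-0.42265304  0.64724375  0.20142867] [ 0.49139184 -0.31205345  0.04415613] [-8.47937399e-04  7.89391046e-01  6.13889652e-01 -7.43283262e-04]
```

Emit:
carry_out:
  deltas: "0 0 2 0 0 0 1; 0 0 4 0 0 0 1; 0 0 4 0 0 0 1"

```text
time_s: 24.35
eef_pos: [0.492, -0.3113, 0.0397]
eef_rot: [-0.001, 0.79, 0.614, 0.0]
wrist_force: [-0.5, -0.1, -2.3]
opening: 0.449
grasp_force: 61.2
```

Emit:
carry_out:
  deltas: "0 0 1 0 0 0 1; 0 0 2 0 0 0 1; 0 0 2 0 0 0 1"

```text
time_s: 24.72
eef_pos: [0.4922, -0.3116, 0.0391]
eef_rot: [-0.001, 0.789, 0.614, -0.0]
wrist_force: [-2.3, 2.9, 6.0]
opening: 0.452
grasp_force: 62.2
```

```bash
python3 - <<'E'
from h import *
o=sensors.get_obs();print(o["wrist_force"],o["torque"],o["eef_pos"])
w=vision.camera("wrist");cv2.imwrite("pics/w8.png",w)
a=cv2.resize(w[0:200,220:420],(400,400),interpolation=cv2.INTER_CUBIC)
b=cv2.resize(vision.camera("side")[150:230,300:380],(400,400),interpolation=cv2.INTER_CUBIC)
cv2.imwrite("pics/b8.png",np.hstack([a,b]))
E
```

```text
[-2.32287927  2.86253766  6.03251133] [ 0.44792619  0.44655852 -0.03160362] [ 0.49215349 -0.31157133  0.03911189]
```

View pics/b8.png

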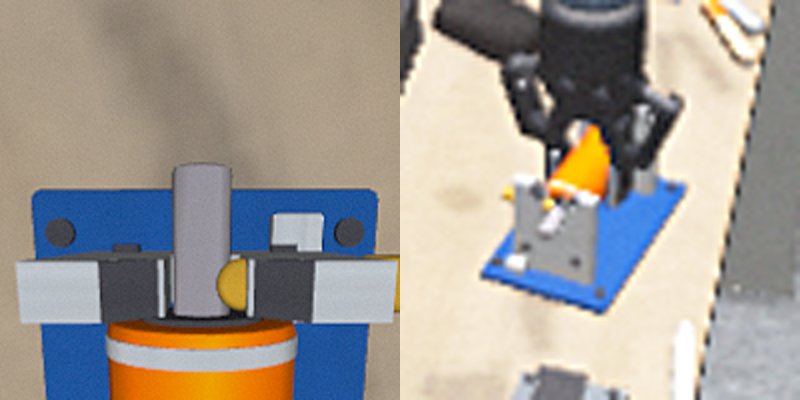

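The near ball sits above the axle at (235,285), so that end is below its ball, and the roller hasn't pivoted in the hand (tip row unchanged). One firm push, then I let go and check both ends.

Emit:
carry_out:
  deltas: "0 0 2 0 0 0 1; 0 0 3 0 0 0 1; 0 0 3 0 0 0 1; 0 0 0 0 0 0 1; 0 0 0 0 0 0 0.4; 0 0 0 0 0 0 0; 0 0 0 0 0 0 0; 0 0 0 0 0 0 0; 0 0 0 0 0 0 0"

```text
time_s: 25.95
eef_pos: [0.4918, -0.3117, 0.038]
eef_rot: [-0.001, 0.79, 0.614, -0.0]
wrist_force: [0.6, -0.1, -0.2]
opening: 1.002
grasp_force: 0.0
```

Emit:
carry_out:
  deltas: "0 0 -30 0 0 0 0; 0 0 -80 0 0 0 0; 0 0 -140 0 0 0 0; 0 0 -200 0 0 0 0; 0 0 -200 0 0 0 0; 0 0 -200 0 0 0 0"

```text
time_s: 26.7
eef_pos: [0.4919, -0.3117, 0.2378]
eef_rot: [-0.001, 0.79, 0.614, -0.0]
wrist_force: [-0.4, 0.5, -0.4]
opening: 1.002
grasp_force: 0.0
```

```bash
python3 - <<'E'
from h import *
o=sensors.get_obs();print(o["time_s"],o["wrist_force"],o["eef_pos"])
T=tool();w=vision.camera("wrist");cv2.imwrite("pics/w9.png",w);np.save("w9.npy",T);c=cam("wrist",T)
q=np.array([.4922,-.3116,0]);print([proj(c,q+a*ay+[0,0,.066]).round() for a in(-.08,.08)])
cv2.imwrite("pics/b9.png",cv2.resize(w[80:330,240:400],(384,600),interpolation=cv2.INTER_CUBIC))
E
```

```text
26.7 [-0.42872743  0.4767265  -0.43988762] [ 0.49189081 -0.31167243  0.2377894 ]
[array([321., 245.]), array([321., 104.])]
```

View pics/b9.png

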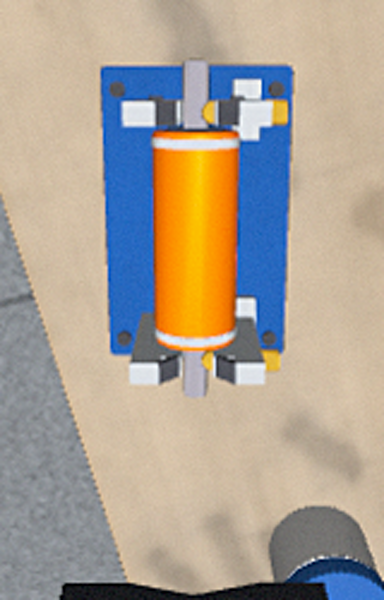

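Both ends lie at the predicted seated position (tips at rows 105 and 245, predicted 104 and 245), and both brass balls are visible over the axle. The hand is clear.

```bash
python3 -c "
from h import *
print(ctrl.hand_in())"
```

```text
the job is handed in; nothing more can be done
None
```

The job is handed in: I laid the roller on the rest against the foot stop and let go, then pressed it past both spring balls into the bench slots and released it (26.7 s before hand-in). The last picture shows both axle ends within about 2 mm of their seated positions; no verdict was returned.

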